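# Sweep the support offcuts off the build plate into the scrap pan

## Robot

A 7-joint arm with a two-finger parallel gripper is mounted at the origin on the work surface. World frame = base frame: x ahead of the robot, y to its left, z up, the work surface at z = 0. Lengths are in m, angles in rad, forces in N, time in s.
With the tool pointing down it reaches from about 0.4 to 0.9 m from the base axis. Payload 5.5 kg.
Tool frame: the origin (TCP) lies on the centre line of the jaws, within the pads' length; the fingertips stand 14 mm ahead of it and the grasp point (between the pads) lies 5 mm behind it (bot.tips_ahead is the distance from the TCP to the fingertips, in m); z points along the fingers, y is the line along which they close (so a half turn about z gives the same grasp; the last joint's range is limited). The gripper opens to 85 mm and grips with 20 to 120 N. Pads are 22 mm wide; open, the fingers measure 114 mm over their backs; the gripper's body (76 mm by 85 mm) begins 54 mm behind the grasp point. The pads swing forward as they close: fully open they stand 13 mm farther back than shut.
Start: joints at [-1.027, 0.501, -0.427, 1.55, 0.221, 1.138, -0.21], TCP at [0.18, 0.625, 0.245] pointing down, gripper open.
Joint ranges: [-2.88, 2.88], [-0.31, 2.03], [-1.54, 1.56], [0.2, 2.42], [-1.41, 4.55], [0.19, 2.02], [-2.57, 2.57]. Speed limits (rad/s): [2.57, 2.57, 3.14, 3.14, 3.14, 3.14, 3.14].

## Interface

Orientations are given as a unit quaternion [w, x, y, z].
In Python, from workcell import bot gives the robot as it stands.
- The arm moves only by the tool drive_tool, never from a script. Its argument "plan" is one flat list of numbers, 5 for each row, row after row: the finger opening in m, from 0 to 0.0854, then the shift along the tool's x, y, z in m, then the turn about the tool's z in rad. A call has 1 to 20 rows; each row shifts and turns the commanded pose from where the row before left it, along the tool's axes as they then stand; what a row does not reach is not made up. A row lasts 1/12 s, in which the tool goes at most 41.7 mm and 7.16 degrees, less where a joint would pass 70% of its speed; a pose out of reach is approached as far as the arm can. A call is refused whole if a number of a shift passes 0.0417 or a number of a turn 0.125, either way. A call with a gripper value outside its range is refused whole. The fingers move at their own pace and stop on an object; "grip_force" is the grip in N (left out, the last holds). Time passes only in rows, so rows that do not move let the fingers close. It gives the time, the measured TCP pose, the force, the opening and the grip force at its end, in the units of the state.
- bot.get_state(): the state, without advancing time (a new reading comes with each control period).
- bot.capture(name): name is "side" or "top" or "wrist"; returns the picture (384x512x3 uint8, red, green, blue); there is no depth.
- bot.get_calibration(name): a dict with "camera_matrix" (3x3 intrinsics, pixels), "k1" (the pictures are not rectified: a ray, as slopes to the right and down, at radius r is drawn at 1 + k1 r^2 times it, then the intrinsics apply), "T" (4x4, takes a point from camera to world coordinates). Camera axes: x right, y down, z forward; pixel columns grow to the right and rows downward; lengths in m; the calibration is good to about 2 mm. A picture is of the moment at which its call begins: read the wrist's pose just before it. get_calibration takes no time and is no camera call; for the wrist camera it gives the pose at the moment of the call.
- bot.close_job(): hands the job in; it is judged then, once.
The state is a dict: "t": time; "joint_positions": joint angles; "joint_vel": joint speeds; "joint_efforts": joint torques, N m; "tcp_pos": TCP position; "eef_rot": TCP orientation; "force": force on the tool from outside, world axes, zero at the start; "wrist_torque": the same for the moment, N m; "grip_width": finger opening in m; "gripper_force": force on a finger pad.
Only numpy, scipy, OpenCV 4.12 (cv2) and the standard library are available. Lean on these libraries where they do the work, as an engineer would, in place of code of your own. Each camera call takes 0.05 s, during which the arm holds its last target. There are 200 camera calls.

## Task

Clear the sawn-off supports from the metal printer's build plate: with the fingers, sweep all four loose comb-like offcuts across the plate and over its edge into the plain undivided scrap pan beside it. Only push them gently along, do not pinch, pick up or lift anything; leave the three finished parts standing where they are on the plate and everything else on the bench undisturbed.

Things in the scene. Friction and masses are not known exactly. Their poses are not given: they have to be found in the camera images.
- plate: The build plate: a flat ground-steel slab 250 x 250 x 30 mm (x, y, z), fixed, with a screw in each corner. Origin: centre of its underside, on the bench. Its top is 30 mm above the bench. Its x axis runs along the two edges where the pan and the divided tray lie; its y axis points towards one of these two edges (the edges are at y = +125 and -125 mm).
- pan: Scrap pan: plain undivided sheet-metal pan 260 x 120 mm (x, y), 22 mm high, walls and floor 3 mm, fixed. Its long wall butts against the plate's +y or -y edge (it varies; 2 mm gap), rim 8 mm below the plate's top. Origin: centre of its underside, on the bench; axes parallel to the plate's. A grey plastic tray of the same size but with dividers and parts in it lies at the opposite edge: not the pan.
- offcut1: Offcut 1, a piece of sawn-off support: a small dull steel block 34 x 18 x 15 mm (x, y, z) made of a thin skin on a comb of ribs, about 35 g, lying loose and flat on the plate at any yaw, outside the middle row of finished parts; it slides when pushed. Origin: the block's centre, 7.5 mm above its underside; z up as it lies at the start.
- offcut2: Offcut 2, a piece of sawn-off support: a small dull steel block 30 x 20 x 15 mm (x, y, z) made of a thin skin on a comb of ribs, about 35 g, lying loose and flat on the plate at any yaw, outside the middle row of finished parts; it slides when pushed. Origin: the block's centre, 7.5 mm above its underside; z up as it lies at the start.
- offcut3: Offcut 3, a piece of sawn-off support: a small dull steel block 34 x 18 x 15 mm (x, y, z) made of a thin skin on a comb of ribs, about 35 g, lying loose and flat on the plate at any yaw, outside the middle row of finished parts; it slides when pushed. Origin: the block's centre, 7.5 mm above its underside; z up as it lies at the start.
- offcut4: Offcut 4, a piece of sawn-off support: a small dull steel block 30 x 20 x 15 mm (x, y, z) made of a thin skin on a comb of ribs, about 35 g, lying loose and flat on the plate at any yaw, outside the middle row of finished parts; it slides when pushed. Origin: the block's centre, 7.5 mm above its underside; z up as it lies at the start.
- nozzle: Finished part: a round waisted nozzle, 32 mm across its foot, 44 mm tall, standing loose on the plate. The three finished parts stand in a row along the plate's y axis, near its middle (within 10 mm of x = 0 in the plate's frame). Origin: centre of its underside.
- impeller: Finished part: a small impeller, round foot 34 mm across with radial blades and a hub, 26 mm tall, standing loose on the plate in the same row. Origin: centre of its underside.
- clevis: Finished part: a clevis bracket, foot 28 x 34 mm, two upright ears with holes, 34 mm tall, standing loose on the plate in the same row. Origin: centre of its underside.
- tube_a: Bystander: dark open printed tube, 80 mm across, 100 mm tall, standing on the bench at the left. Origin: centre of its underside.
- tube_b: Bystander: dark open printed tube, 80 mm across, 85 mm tall, standing on the bench at the right. Origin: centre of its underside.
- lattice: Bystander: round lattice disc, 64 mm across, 14 mm thick, on the bench at the far left. Origin: centre of its underside.
- caliper: Bystander: a digital caliper 230 mm long, 13 mm thick, lying on the bench at the near left. Origin: middle of its beam, underside.
- wire_brush: Bystander: a brass wire brush with a wooden handle, 215 mm long, 34 mm high, lying on the bench at the near right. Origin: about the middle of its length, underside.

How it is judged:
By the outcome, as a careful person would: the job done as asked, in the order asked, and still so for the second after the job is handed in, with the robot touching nothing.
It also fails if it takes over 64 s, if anything falls off the work surface, if the arm or the gripper's body presses on something with over 40 N, if the wrist force passes 120 N, or if a joint passes its speed limit or range.

## Working session

There is one attempt and no reset: what is moved stays moved. The work goes in short steps, Python scripts to look and compute and a tool call to move; the robot and the scene stay as the last step left them, time stands still between calls to the robot, and variables do not carry over. Pictures are saved under pics/ and viewed, at most 10 in all, crops included, and the job is handed in when it is done.

Besides the shell and the picture viewer there is one more tool, called as name(argument=value, ...), one argument or row to a line, values as JSON. drive_tool: Moves the arm, as the interface text tells. Its arguments: {"type":"object","properties":{"plan":{"type":"array"},"grip_force":{"type":"number"}},"required":["plan"]}

```bash
mkdir -p pics; ls
python3 - <<'E'
from workcell import bot
import cv2
for n in ("top","side"):
    cv2.imwrite(f"pics/{n}0.png",cv2.resize(bot.capture(n)[:,:,::-1],(800,600),interpolation=cv2.INTER_CUBIC))
s=bot.get_state();print(s['t'],s['tcp_pos'],s['eef_rot'],s['grip_width'])
print(bot.get_calibration("top"))
E
```

```text
pics
0.1 [0.17999911 0.62395351 0.24435707] [-1.55463499e-04  1.39908112e-01  9.90164101e-01 -8.65455278e-04] 0.08543390100163341
{'camera_matrix': array([[447.27404867,   0.        , 254.82576846],
       [  0.        , 447.27404867, 185.37426877],
       [  0.        ,   0.        ,   1.        ]]), 'k1': -0.12536103525805536, 'T': array([[-0.02364941, -0.98057828,  0.19469704,  0.20665372],
       [-0.99965494,  0.02096791, -0.01582242,  0.0177641 ],
       [ 0.01143274, -0.19500405, -0.9807358 ,  1.45470677],
       [ 0.        ,  0.        ,  0.        ,  1.        ]])}
```

View pics/top0.png

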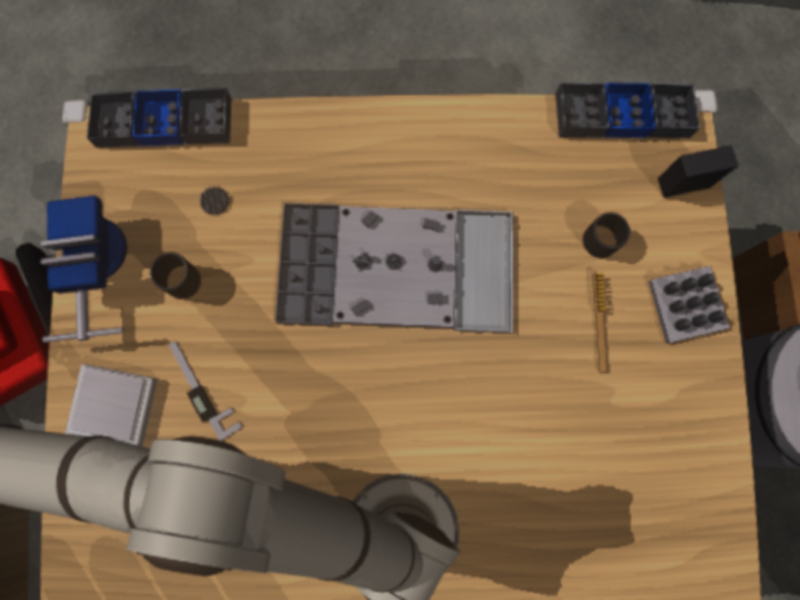

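View pics/side0.png

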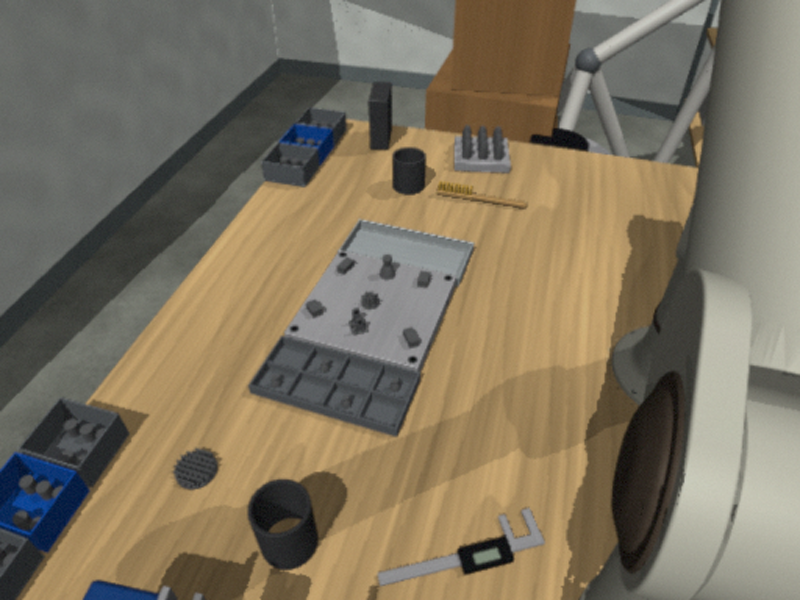

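The top view shows the plate at (335–455, 207–327), with the plain pan to its right at world -y and the divided tray to its left. The offcuts are at about (372,219), (433,224), (362,307) and (437,298), and the finished parts lie along row 262. The side view agrees.

```bash
cat > h.py <<'E'
from workcell import bot
import numpy as np, cv2
def cast(cal,px,z):
    K=cal['camera_matrix'];k=cal['k1'];T=cal['T']
    p=cv2.undistortPoints(np.array(px,float).reshape(-1,1,2),K,np.array([k,0,0,0,0])).reshape(-1,2)
    d=np.c_[p,np.ones(len(p))]@T[:3,:3].T
    return T[:3,3]+d*((z-T[2,3])/d[:,2])[:,None]
E
python3 - <<'E'
from h import *
c=bot.get_calibration("top")
s=512/800
P=[(335,207),(457,212),(454,328),(335,322)]
print("plate corners approx",cast(c,np.array(P)*s,.03).round(3))
O=[(372,219),(433,224),(362,307),(437,298)]
print("off",cast(c,np.array(O)*s,.045).round(3))
print("parts",cast(c,np.array([(362,262),(395,261),(436,264)])*s,.04).round(3))
print("pan",cast(c,np.array([(514,212),(513,332)])*s,.022).round(3))
print(bot.tips_ahead); st=bot.get_state()
from scipy.spatial.transform import Rotation as R
print(R.from_quat(np.array(st['eef_rot'])[[1,2,3,0]]).as_matrix().round(3), bot.get_calibration("wrist"))
E
```

```text
plate corners approx [[ 0.672  0.125  0.03 ]
 [ 0.656 -0.135  0.03 ]
 [ 0.406 -0.118  0.03 ]
 [ 0.424  0.126  0.03 ]]
off [[ 0.639  0.046  0.045]
 [ 0.625 -0.081  0.045]
 [ 0.452  0.07   0.045]
 [ 0.467 -0.084  0.045]]
parts [[ 0.548  0.069  0.04 ]
 [ 0.548  0.     0.04 ]
 [ 0.54  -0.085  0.04 ]]
pan [[ 0.656 -0.259  0.022]
 [ 0.396 -0.242  0.022]]
0.014
[[-0.961  0.277 -0.001]
 [ 0.277  0.961 -0.002]
 [ 0.    -0.002 -1.   ]] {'camera_matrix': array([[334.37026783,   0.        , 255.34122831],
       [  0.        , 334.37026783, 192.95856241],
       [  0.        ,   0.        ,   1.        ]]), 'k1': -0.03582037019803103, 'T': array([[ 0.27718387,  0.91758829,  0.28495761,  0.10585299],
       [ 0.96081426, -0.26401726, -0.08444438,  0.64570582],
       [-0.00225145,  0.29719796, -0.95481323,  0.3739295 ],
       [ 0.        ,  0.        ,  0.        ,  1.        ]])}
```

drive_tool(
  plan=[0.0854, 0, 0, 0, 0.123, 0.0854, 0, 0, 0, 0.123, 0.0854, 0, 0, 0, 0.123, 0.0854, 0, 0, 0, 0.123, 0.0854, 0, 0, 0, 0.123, 0.0854, 0, 0, 0, 0.123, 0.0854, 0, 0, 0, 0.123, 0.0854, 0, 0, 0, 0.123, 0.0854, 0, 0, 0, 0.123, 0.0854, 0, 0, 0, 0.123, 0.0854, 0, 0, 0, 0.124],
)

```text
t: 1.02
tcp_pos: [0.18, 0.6241, 0.2446]
eef_rot: [0.0, 0.731, 0.682, -0.001]
force: [-0.7, 0.3, 0.1]
grip_width: 0.0857
gripper_force: 0.0
```

drive_tool(
  plan=[0.0854, -0.0278, 0.0218, -0.002, 0, 0.0854, -0.0278, 0.0218, -0.002, 0, 0.0854, -0.0278, 0.0218, -0.002, 0, 0.0854, -0.0278, 0.0218, -0.002, 0, 0.0854, -0.0278, 0.0218, -0.002, 0, 0.0854, -0.0278, 0.0218, -0.002, 0, 0.0854, -0.0278, 0.0218, -0.002, 0, 0.0854, -0.0278, 0.0218, -0.002, 0, 0.0854, -0.0278, 0.0218, -0.002, 0, 0.0854, -0.0278, 0.0218, -0.002, 0, 0.0854, -0.0278, 0.0218, -0.002, 0, 0.0854, -0.0278, 0.0218, -0.002, 0, 0.0854, -0.0278, 0.0218, -0.002, 0, 0.0854, -0.0278, 0.0218, -0.002, 0, 0.0854, -0.0278, 0.0218, -0.002, 0, 0.0854, -0.0278, 0.0218, -0.002, 0, 0.0854, -0.0278, 0.0218, -0.002, 0, 0.0854, -0.0278, 0.0218, -0.002, 0],
)

```text
t: 2.52
tcp_pos: [0.5401, 0.0985, 0.2812]
eef_rot: [-0.0, 0.729, 0.684, -0.0]
force: [0.7, 0.6, -0.1]
grip_width: 0.085
gripper_force: 0.0
```

Run:
```python
from h import *
import pickle
c=bot.get_calibration("wrist"); im=bot.capture("wrist")
pickle.dump((c,im),open("w1.pkl","wb"))
cv2.imwrite("pics/w1.png",cv2.resize(im[:,:,::-1],(800,600),interpolation=cv2.INTER_CUBIC))
```

```text
(no output)
```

View pics/w1.png

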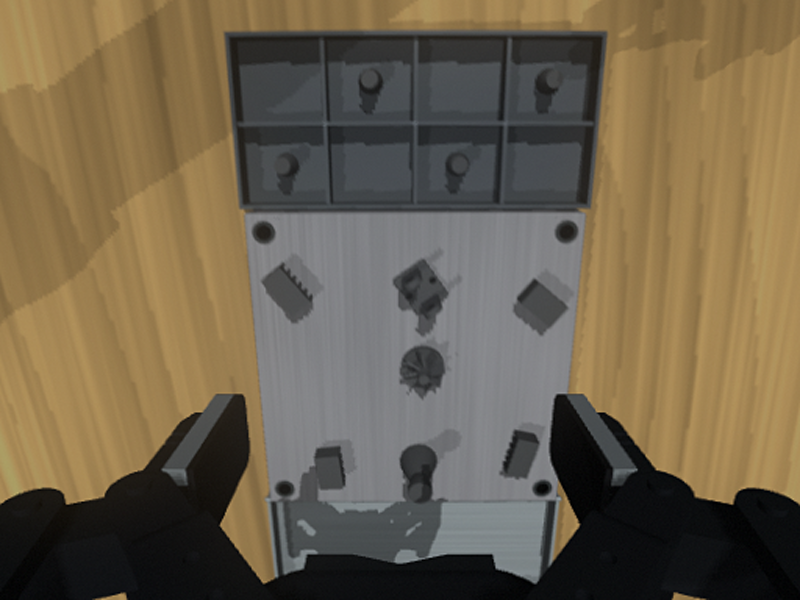

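The wrist view has +y (the tray) up and +x to the right. The offcuts are at (287,292), (540,305), (330,467) and (520,454). The clevis, impeller and nozzle are at (420,288), (422,370) and (418,465). The pan lies below row 500, and the screws look countersunk.

Run:
```python
from h import *
import pickle
c,im=pickle.load(open("w1.pkl","rb")); s=.64
cor=cast(c,np.array([(246,212),(584,211),(560,499),(269,498)])*s,.03)[:,:2]
print(cor.round(4)); ctr=cor.mean(0)
ex=(cor[1]-cor[0]+cor[2]-cor[3]); ex/=np.linalg.norm(ex)
ey=np.array([-ex[1],ex[0]]); print("ctr",ctr.round(4),"ex",ex.round(4), "ey from edges",(cor[0]-cor[3]).round(3))
pickle.dump((ctr,ex,ey),open("plate.pkl","wb"))
f=lambda p:np.c_[(p[:,:2]-ctr)@ex,(p[:,:2]-ctr)@ey]
g=cv2.cvtColor(im,cv2.COLOR_RGB2GRAY)
for n,(u,v) in dict(A=(287,292),B=(540,305),C=(330,467),D=(520,454)).items():
    x,y=int(u*s),int(v*s); m=(g<95).astype(np.uint8); w=np.zeros_like(m); w[y-27:y+27,x-27:x+27]=1
    k,lab=cv2.connectedComponents(m*w); L=lab[y,x]
    cs,_=cv2.findContours((lab==L).astype(np.uint8),0,2); q=cs[0].reshape(-1,2)
    p=f(cast(c,q,.042))*1000; r=cv2.minAreaRect(p.astype(np.float32))
    print(n,g[y,x],"rect",np.round(r[0],1),np.round(r[1],1),round(r[2]),"bbox",p.min(0).round(),p.max(0).round())
print("parts foot",(f(cast(c,np.array([(420,300),(422,375),(420,470)])*s,.04))*1000).round())
st=bot.get_state(); print("tcp plate",f(np.array([st['tcp_pos']]))*1000,st['grip_width'])
```

```text
[[ 0.4293  0.1315]
 [ 0.6748  0.1166]
 [ 0.6648 -0.1329]
 [ 0.4115 -0.1154]]
ctr [ 5.451e-01 -1.000e-04] ex [ 0.9979 -0.0648] ey from edges [0.018 0.247]
A 76 rect [-94.4  65.7] [25.9 40.9] 38 bbox [-113.   43.] [-78.  89.]
B 73 rect [90.2 55.6] [29.4 35.4] 51 bbox [73. 35.] [111.  76.]
C 72 rect [-76.5 -97. ] [74.6 35.8] 61 bbox [-107. -123.] [-58. -63.]
D 68 rect [ 86.1 -71.7] [44.9 24.1] 77 bbox [ 71. -94.] [100. -48.]
parts foot [[  3.  60.]
 [  5.  -1.]
 [  5. -88.]]
tcp plate [[-6.72662583 90.02589825]] 0.08544580872696436
```

drive_tool(
  plan=[0.012, -0.014, 0.0116, 0, 0, 0.012, -0.014, 0.0116, 0, 0, 0.012, -0.014, 0.0116, 0, 0, 0.012, -0.014, 0.0116, 0, 0, 0.012, -0.014, 0.0116, 0, 0, 0.012, -0.014, 0.0116, 0, 0, 0.012, -0.014, 0.0116, 0, 0, 0.012, -0.014, 0.0116, 0, 0, 0.012, 0, 0, 0.027, 0, 0.012, 0, 0, 0.027, 0, 0.012, 0, 0, 0.027, 0, 0.012, 0, 0, 0.027, 0, 0.012, 0, 0, 0.027, 0, 0.012, 0, 0, 0.027, 0, 0.012, 0, 0, 0.027, 0, 0.012, 0, 0, 0.015, 0, 0.012, 0, 0, 0.002, 0, 0.012, 0, 0, 0, 0],
)

```text
t: 4.07
tcp_pos: [0.6239, -0.0174, 0.0738]
eef_rot: [-0.001, 0.729, 0.684, -0.001]
force: [-0.6, -0.3, 0.1]
grip_width: 0.0124
gripper_force: 0.0
```

Run:
```python
from h import *
im=bot.capture("side"); cv2.imwrite("pics/s1.png",cv2.resize(im[130:290,140:330][:,:,::-1],(712,600),interpolation=cv2.INTER_CUBIC))
s=bot.get_state(); print(s['tcp_pos'],s['grip_width'],s['force'])
# project candidate tip points to side crop
c=bot.get_calibration("side"); T=np.linalg.inv(c['T'])
for dz in (.001,.014,.027):
    p=(T@np.r_[s['tcp_pos'][:2],s['tcp_pos'][2]-dz,1])[:3]
    u=cv2.projectPoints(p.reshape(1,1,3),np.zeros(3),np.zeros(3),c['camera_matrix'],np.array([c['k1'],0,0,0,0]))[0].ravel()
    print(dz,((u-[140,130])*3.75).round())
```

```text
[ 0.62511496 -0.01751794  0.07531035] 0.012086039647907575 [ 0.03421842  0.38666408 -0.3852206 ]
0.001 [280. 160.]
0.014 [281. 173.]
0.027 [283. 185.]
```

View pics/s1.png

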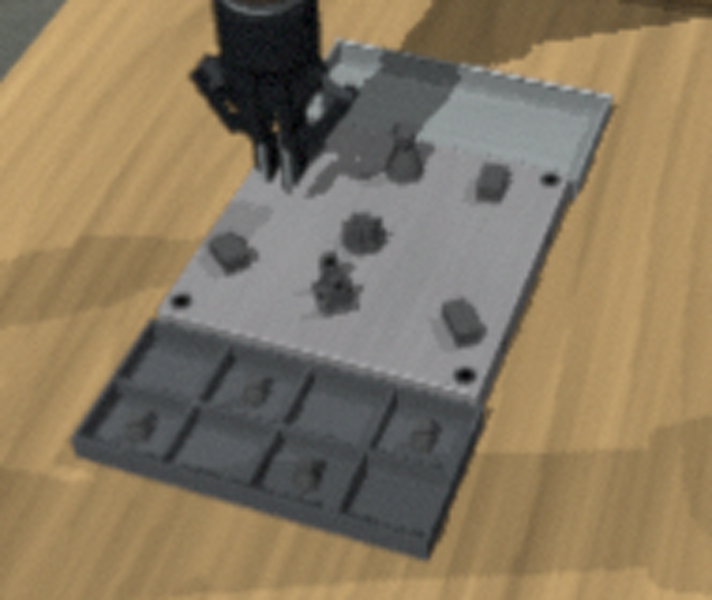

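The fingertips are at about (278,185) in the side crop, which fits the 14 mm tip offset. They stand behind the far pan-side offcut, over clear plate.

drive_tool(
  plan=[0.012, 0, 0, 0.006, 0, 0.012, 0, 0, 0.006, 0, 0.012, 0, 0, 0.004, 0, 0.012, 0, 0, 0.003, 0, 0.012, 0, 0, 0.002, 0, 0.012, 0, 0, 0.002, 0, 0.012, 0, 0, 0, 0],
)

```text
t: 4.7
tcp_pos: [0.6249, -0.0176, 0.0519]
eef_rot: [-0.0, 0.729, 0.684, -0.0]
force: [0.4, 0.1, -1.0]
grip_width: 0.0122
gripper_force: 0.0
```

drive_tool(
  plan=[0.012, 0, 0.004, 0.002, 0, 0.012, -0.007, 0, 0, 0, 0.012, -0.007, 0, 0, 0, 0.012, -0.007, 0, 0, 0, 0.012, -0.007, 0, 0, 0, 0.012, -0.007, 0, 0, 0, 0.012, -0.007, 0, 0, 0, 0.012, -0.007, 0, 0, 0, 0.012, -0.007, 0, 0, 0, 0.012, -0.007, 0, 0, 0, 0.012, -0.007, 0, 0, 0, 0.012, -0.007, 0, 0, 0, 0.012, -0.007, 0, 0, 0, 0.012, -0.007, 0, 0, 0, 0.012, -0.007, 0, 0, 0, 0.012, -0.007, 0, 0, 0, 0.012, -0.007, 0, 0, 0, 0.012, -0.007, 0, 0, 0, 0.012, -0.007, 0, 0, 0, 0.012, -0.007, 0, 0, 0],
)

```text
t: 6.37
tcp_pos: [0.6206, -0.1514, 0.0502]
eef_rot: [-0.0, 0.729, 0.684, -0.0]
force: [-0.5, -0.2, -0.2]
grip_width: 0.0121
gripper_force: 0.0
```

drive_tool(
  plan=[0.012, -0.004, 0, 0, 0, 0.012, 0, 0, 0, 0],
)

```text
t: 6.53
tcp_pos: [0.6201, -0.1564, 0.0503]
eef_rot: [0.0, 0.73, 0.683, -0.0]
force: [-0.3, -0.7, -0.1]
grip_width: 0.012
gripper_force: 0.0
```

Run:
```python
from h import *
a=bot.capture("side")[110:250,150:340]; b=bot.capture("wrist")
a=cv2.resize(a,(400,300)); b=cv2.resize(b,(400,300))
cv2.imwrite("pics/s2.png",np.hstack([a,b])[:,:,::-1])
```

```text
(no output)
```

View pics/s2.png

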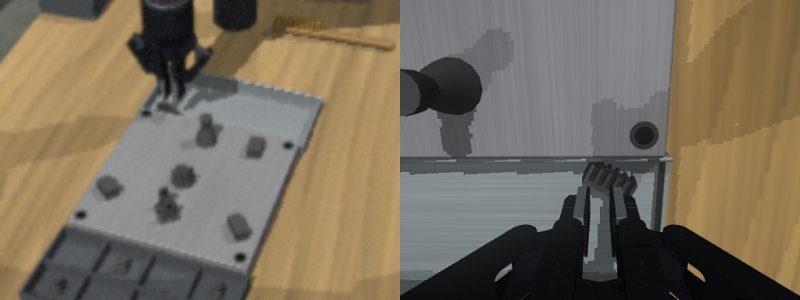

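Left half, from the side camera: that offcut is off the plate. Right half, from the wrist: it lies comb-up in the pan behind the fingers at about (610,180), and the nozzle is untouched. Next I go for the far tray-side offcut.

drive_tool(
  plan=[0.012, 0, 0, -0.015, 0, 0.012, 0, 0, -0.015, 0, 0.012, 0, 0, -0.015, 0, 0.012, 0.0213, 0.0005, 0, 0, 0.012, 0.0213, 0.0005, 0, 0, 0.012, 0.0213, 0.0005, 0, 0, 0.012, 0.0213, 0.0005, 0, 0, 0.012, 0.0213, 0.0005, 0, 0, 0.012, 0.0213, 0.0005, 0, 0, 0.012, 0.0213, 0.0005, 0, 0, 0.012, 0.0213, 0.0005, 0, 0, 0.012, 0.0213, 0.0005, 0, 0, 0.012, 0.0213, 0.0005, 0, 0, 0.012, 0.0213, 0.0005, 0, 0, 0.012, 0.0213, 0.0005, 0, 0, 0.012, 0, 0, 0, 0, 0.012, 0, 0, 0, 0],
)

```text
t: 8.05
tcp_pos: [0.6423, 0.1034, 0.0951]
eef_rot: [-0.001, 0.728, 0.686, 0.0]
force: [0.5, -0.4, -0.0]
grip_width: 0.0118
gripper_force: 0.0
```

Run:
```python
from h import *
import pickle
ctr,ex,ey=pickle.load(open("plate.pkl","rb"))
s=bot.get_state(); d=s['tcp_pos'][:2]-ctr; print(d@ex,d@ey,s['tcp_pos'][2],s['force'])
b=bot.capture("wrist")
a=bot.capture("top")[120:220,205:340]; a=cv2.resize(a,(400,300));b=cv2.resize(b,(400,300))
cv2.imwrite("pics/s3.png",np.hstack([a,b])[:,:,::-1])
```

```text
0.09027374379583421 0.10951302785745685 0.09514560513625178 [ 0.49143897 -0.41238552 -0.00351657]
```

View pics/s3.png

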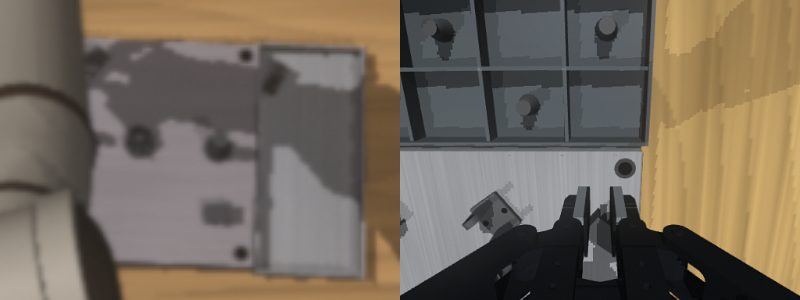

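In the top crop, offcut 1 of the sweep is in the pan at (275,78). The wrist half shows the fingers behind the next offcut, at (600,220), and clear of the tray.

drive_tool(
  plan=[0.012, 0, 0, 0.012, 0, 0.012, 0, 0, 0.012, 0, 0.012, 0, 0, 0.012, 0, 0.012, 0, 0, 0.006, 0, 0.012, 0, 0, 0.003, 0, 0.012, -0.008, -0.001, 0, 0, 0.012, -0.008, -0.001, 0, 0, 0.012, -0.008, -0.001, 0, 0, 0.012, -0.008, -0.001, 0, 0, 0.012, -0.008, -0.001, 0, 0, 0.012, -0.008, -0.001, 0, 0, 0.012, -0.008, -0.001, 0, 0, 0.012, -0.008, -0.001, 0, 0, 0.012, -0.008, -0.001, 0, 0, 0.012, -0.008, -0.001, 0, 0, 0.012, -0.008, -0.001, 0, 0, 0.012, -0.008, -0.001, 0, 0, 0.012, -0.008, -0.001, 0, 0, 0.012, -0.008, -0.001, 0, 0, 0.012, -0.008, -0.001, 0, 0],
)

```text
t: 9.82
tcp_pos: [0.6199, -0.0195, 0.0503]
eef_rot: [-0.0, 0.729, 0.684, -0.0]
force: [-0.1, -0.2, -0.1]
grip_width: 0.0119
gripper_force: 0.1
```

drive_tool(
  plan=[0.012, -0.008, -0.0005, 0, 0, 0.012, -0.008, -0.0005, 0, 0, 0.012, -0.008, -0.0005, 0, 0, 0.012, -0.008, -0.0005, 0, 0, 0.012, -0.008, -0.0005, 0, 0, 0.012, -0.008, -0.0005, 0, 0, 0.012, -0.008, -0.0005, 0, 0, 0.012, -0.008, -0.0005, 0, 0, 0.012, -0.008, -0.0005, 0, 0, 0.012, -0.008, -0.0005, 0, 0, 0.012, -0.008, -0.0005, 0, 0, 0.012, -0.008, -0.0005, 0, 0, 0.012, -0.008, -0.0005, 0, 0, 0.012, -0.008, -0.0005, 0, 0, 0.012, -0.008, -0.0005, 0, 0, 0.012, -0.008, -0.0005, 0, 0, 0.012, -0.008, -0.0005, 0, 0, 0.012, -0.003, 0, 0, 0, 0.012, 0, 0, 0, 0],
)

```text
t: 11.4
tcp_pos: [0.6024, -0.1585, 0.0503]
eef_rot: [0.0, 0.73, 0.683, -0.0]
force: [0.5, -0.3, 0.2]
grip_width: 0.0117
gripper_force: 0.0
```

Run:
```python
from h import *
import pickle
ctr,ex,ey=pickle.load(open("plate.pkl","rb"))
s=bot.get_state(); d=s['tcp_pos'][:2]-ctr; print(d@ex,d@ey,s['tcp_pos'][2],s['force'])
b=bot.capture("wrist")
a=bot.capture("side")[110:250,150:340]; a=cv2.resize(a,(400,300));b=cv2.resize(b,(400,300))
cv2.imwrite("pics/s4.png",np.hstack([a,b])[:,:,::-1])
```

```text
0.06745035453709412 -0.15438071501209064 0.05031602725914306 [ 0.49157817 -0.32056701  0.21794921]
```

View pics/s4.png

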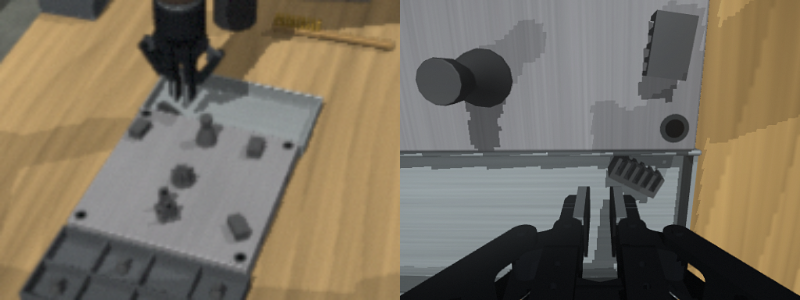

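The offcut slid off the +x side of the fingers. It is still flat on the plate, at (672,47) in the right half, just inside the screw line. I'll measure it and sweep again.

Run:
```python
from h import *
import pickle
ctr,ex,ey=pickle.load(open("plate.pkl","rb"))
f=lambda p:np.c_[(p[:,:2]-ctr)@ex,(p[:,:2]-ctr)@ey]*1000
c=bot.get_calibration("wrist")
px=lambda q:np.array(q)*1.28
print("offcut top corners",f(cast(c,px([(253,10),(298,16),(287,80),(248,73)]),.045)).round())
print("screw",f(cast(c,px([(275,128)]),.03)).round(), "corner",f(cast(c,px([(295,152)]),.03)).round())
```

```text
offcut top corners [[ 91. -49.]
 [113. -52.]
 [110. -81.]
 [ 90. -78.]]
screw [[ 111. -109.]] corner [[ 124. -124.]]
```

drive_tool(
  plan=[0.012, 0, 0, -0.015, 0, 0.012, 0, 0, -0.015, 0, 0.012, 0, 0, -0.015, 0, 0.012, 0.018, 0.0048, 0, 0, 0.012, 0.018, 0.0048, 0, 0, 0.012, 0.018, 0.0048, 0, 0, 0.012, 0.018, 0.0048, 0, 0, 0.012, 0.018, 0.0048, 0, 0, 0.012, 0.018, 0.0048, 0, 0, 0.012, 0.019, 0.0048, 0, 0, 0.012, 0, 0, 0, 0, 0.012, 0, 0, 0.012, 0, 0.012, 0, 0, 0.012, 0, 0.012, 0, 0, 0.012, 0, 0.012, 0, 0, 0.006, 0, 0.012, 0, 0, 0.003, 0, 0.012, 0, 0, 0, 0],
)

```text
t: 12.92
tcp_pos: [0.6431, -0.0332, 0.0486]
eef_rot: [-0.001, 0.73, 0.684, -0.001]
force: [0.2, 0.6, -0.4]
grip_width: 0.0121
gripper_force: 0.0
```

drive_tool(
  plan=[0.012, -0.007, 0, 0, 0, 0.012, -0.007, 0, 0, 0, 0.012, -0.007, 0, 0, 0, 0.012, -0.007, 0, 0, 0, 0.012, -0.007, 0, 0, 0, 0.012, -0.007, 0, 0, 0, 0.012, -0.007, 0, 0, 0, 0.012, -0.007, 0, 0, 0, 0.012, -0.007, 0, 0, 0, 0.012, -0.007, 0, 0, 0, 0.012, -0.007, 0, 0, 0, 0.012, -0.007, 0, 0, 0, 0.012, -0.007, 0, 0, 0, 0.012, -0.007, 0, 0, 0, 0.012, -0.007, 0, 0, 0, 0.012, -0.007, 0, 0, 0, 0.012, -0.007, 0, 0, 0, 0.012, -0.007, 0, 0, 0, 0.012, 0, 0, 0, 0],
)

```text
t: 14.5
tcp_pos: [0.6366, -0.1608, 0.051]
eef_rot: [0.001, 0.73, 0.683, -0.0]
force: [0.7, -0.7, 0.1]
grip_width: 0.012
gripper_force: 0.0
```

Run:
```python
from h import *
import pickle
ctr,ex,ey=pickle.load(open("plate.pkl","rb"))
s=bot.get_state(); d=s['tcp_pos'][:2]-ctr; print(d@ex,d@ey,s['tcp_pos'][2],s['force'])
b=bot.capture("wrist")
a=bot.capture("side")[110:250,150:340]; a=cv2.resize(a,(400,300));b=cv2.resize(b,(400,300))
cv2.imwrite("pics/s5.png",np.hstack([a,b])[:,:,::-1])
```

```text
0.10166620806483627 -0.15447832080265342 0.05098099441014821 [ 0.66638356 -0.72928246  0.14450483]
```

View pics/s5.png

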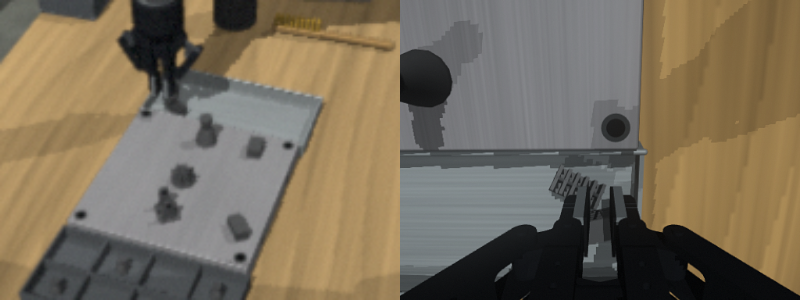

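Offcuts B and D are now both in the pan, at about (580,185) in the right half, and the far side of the plate is clear. Next come the near-side ones, so I'll refine their positions from the first wrist picture and a fresh top picture without viewing it.

Run:
```python
from h import *
import pickle
ctr,ex,ey=pickle.load(open("plate.pkl","rb"))
f=lambda p:np.c_[(p[:,:2]-ctr)@ex,(p[:,:2]-ctr)@ey]*1000
c,im=pickle.load(open("w1.pkl","rb"))
print("C",f(cast(c,np.array([(315,447),(341,446),(345,488),(319,488)])*.64,.043)).round())
print("A",f(cast(c,np.array([(263,284),(282,264),(313,302),(293,322)])*.64,.043)).round())
```

```text
C [[ -81.  -64.]
 [ -60.  -63.]
 [ -58. -103.]
 [ -79. -103.]]
A [[-112.   73.]
 [ -97.   88.]
 [ -76.   59.]
 [ -92.   44.]]
```

drive_tool(
  plan=[0.012, 0, 0, -0.024, 0, 0.012, 0, 0, -0.024, 0, 0.012, 0, 0, -0.024, 0, 0.012, 0, 0, 0, 0, 0.012, 0.0083, -0.0124, 0, 0, 0.012, 0.0083, -0.0124, 0, 0, 0.012, 0.0083, -0.0124, 0, 0, 0.012, 0.0083, -0.0124, 0, 0, 0.012, 0.0083, -0.0124, 0, 0, 0.012, 0.0083, -0.0124, 0, 0, 0.012, 0.0083, -0.0124, 0, 0, 0.012, 0.0083, -0.0124, 0, 0, 0.012, 0.0083, -0.0124, 0, 0, 0.012, 0.0083, -0.0124, 0, 0, 0.012, 0.0083, -0.0124, 0, 0, 0.012, 0.0083, -0.0124, 0, 0, 0.012, 0.0083, -0.0124, 0, 0, 0.012, 0.0083, -0.0124, 0, 0, 0.012, 0, 0, 0, 0, 0.012, 0, 0, 0, 0],
)

```text
t: 16.27
tcp_pos: [0.4699, -0.0302, 0.122]
eef_rot: [-0.0, 0.729, 0.685, -0.0]
force: [-0.6, 0.0, -0.1]
grip_width: 0.0119
gripper_force: 0.0
```

drive_tool(
  plan=[0.012, 0, 0, 0.02, 0, 0.012, 0, 0, 0.02, 0, 0.012, 0, 0, 0.02, 0, 0.012, 0, 0, 0.007, 0, 0.012, 0, 0, 0.004, 0, 0.012, 0, 0, 0.001, 0, 0.012, 0, 0, 0, 0],
)

```text
t: 16.85
tcp_pos: [0.4711, -0.0312, 0.0506]
eef_rot: [0.0, 0.729, 0.684, 0.0]
force: [1.1, -0.1, -0.2]
grip_width: 0.0123
gripper_force: 0.0
```

drive_tool(
  plan=[0.012, -0.007, 0, 0, 0, 0.012, -0.007, 0, 0, 0, 0.012, -0.007, 0, 0, 0, 0.012, -0.007, 0, 0, 0, 0.012, -0.007, 0, 0, 0, 0.012, -0.007, 0, 0, 0, 0.012, -0.007, 0, 0, 0, 0.012, -0.007, 0, 0, 0, 0.012, -0.007, 0, 0, 0, 0.012, -0.007, 0, 0, 0, 0.012, -0.007, 0, 0, 0, 0.012, -0.007, 0, 0, 0, 0.012, -0.007, 0, 0, 0, 0.012, -0.007, 0, 0, 0, 0.012, -0.007, 0, 0, 0, 0.012, -0.007, 0, 0, 0, 0.012, -0.005, 0, 0, 0, 0.012, 0, 0, 0, 0],
)

```text
t: 18.35
tcp_pos: [0.4629, -0.1492, 0.0503]
eef_rot: [0.0, 0.73, 0.683, -0.0]
force: [0.2, 0.4, -0.3]
grip_width: 0.0124
gripper_force: 0.0
```

drive_tool(
  plan=[0.012, 0, 0, -0.015, 0, 0.012, 0, 0, -0.015, 0, 0.012, 0, 0, -0.015, 0, 0.012, 0.0205, -0.0017, 0, 0, 0.012, 0.0205, -0.0017, 0, 0, 0.012, 0.0205, -0.0017, 0, 0, 0.012, 0.0205, -0.0017, 0, 0, 0.012, 0.0205, -0.0017, 0, 0, 0.012, 0.0205, -0.0017, 0, 0, 0.012, 0.0205, -0.0017, 0, 0, 0.012, 0.0205, -0.0017, 0, 0, 0.012, 0.0205, -0.0017, 0, 0, 0.012, 0.0205, -0.0017, 0, 0, 0.012, 0.0205, -0.0017, 0, 0, 0.012, 0.0205, -0.0017, 0, 0, 0.012, 0.0205, -0.0017, 0, 0, 0.012, 0, 0, 0, 0, 0.012, 0, 0, 0, 0],
)

```text
t: 19.85
tcp_pos: [0.4577, 0.1213, 0.0953]
eef_rot: [-0.0, 0.728, 0.685, 0.0]
force: [-0.8, -0.5, 0.4]
grip_width: 0.0118
gripper_force: 0.0
```

drive_tool(
  plan=[0.012, 0, 0, 0.012, 0, 0.012, 0, 0, 0.012, 0, 0.012, 0, 0, 0.012, 0, 0.012, 0, 0, 0.006, 0, 0.012, 0, 0, 0.003, 0, 0.012, -0.007, 0, 0, 0, 0.012, -0.007, 0, 0, 0, 0.012, -0.007, 0, 0, 0, 0.012, -0.007, 0, 0, 0, 0.012, -0.007, 0, 0, 0, 0.012, -0.007, 0, 0, 0, 0.012, -0.007, 0, 0, 0, 0.012, -0.007, 0, 0, 0, 0.012, -0.007, 0, 0, 0, 0.012, -0.007, 0, 0, 0, 0.012, -0.007, 0, 0, 0, 0.012, -0.007, 0, 0, 0, 0.012, 0, 0, 0, 0],
)

```text
t: 21.35
tcp_pos: [0.4524, 0.034, 0.0502]
eef_rot: [0.0, 0.73, 0.683, -0.0]
force: [-0.4, -0.6, 0.7]
grip_width: 0.0122
gripper_force: 0.0
```

Run:
```python
from h import *
import pickle
ctr,ex,ey=pickle.load(open("plate.pkl","rb"))
s=bot.get_state(); d=s['tcp_pos'][:2]-ctr; print(d@ex,d@ey,s['tcp_pos'][2],s['force'])
b=bot.capture("wrist")
a=bot.capture("side")[110:250,150:340]; a=cv2.resize(a,(400,300));b=cv2.resize(b,(400,300))
cv2.imwrite("pics/s6.png",np.hstack([a,b])[:,:,::-1])
```

```text
-0.09470512759264929 0.027985084978232863 0.050246775076761376 [-0.37328573 -0.60855605  0.74118099]
```

View pics/s6.png

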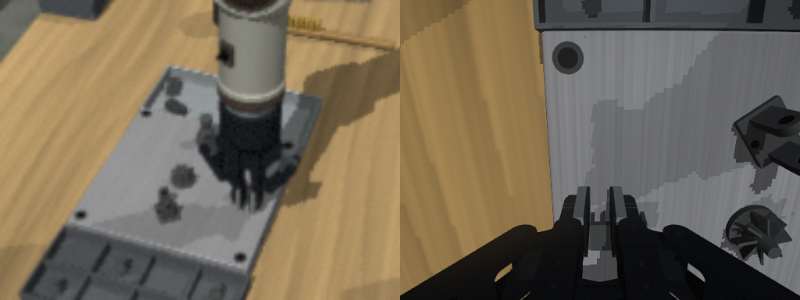

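The side half shows two offcuts in the far end of the pan, at (175,85) and (175,105). In the wrist half the fourth is still ahead of the fingers, at about (598,235), so I keep sweeping straight.

drive_tool(
  plan=[0.012, -0.007, 0, 0, 0, 0.012, -0.007, 0, 0, 0, 0.012, -0.007, 0, 0, 0, 0.012, -0.007, 0, 0, 0, 0.012, -0.007, 0, 0, 0, 0.012, -0.007, 0, 0, 0, 0.012, -0.007, 0, 0, 0, 0.012, -0.007, 0, 0, 0, 0.012, -0.007, 0, 0, 0, 0.012, -0.007, 0, 0, 0, 0.012, -0.007, 0, 0, 0, 0.012, -0.007, 0, 0, 0, 0.012, -0.007, 0, 0, 0, 0.012, -0.007, 0, 0, 0],
)

```text
t: 22.62
tcp_pos: [0.4463, -0.0627, 0.0503]
eef_rot: [-0.0, 0.729, 0.684, 0.0]
force: [0.4, 1.3, -0.0]
grip_width: 0.0117
gripper_force: 0.1
```

drive_tool(
  plan=[0.012, -0.007, 0, 0, 0, 0.012, -0.007, 0, 0, 0, 0.012, -0.007, 0, 0, 0, 0.012, -0.007, 0, 0, 0, 0.012, -0.007, 0, 0, 0, 0.012, -0.007, 0, 0, 0, 0.012, -0.007, 0, 0, 0, 0.012, -0.007, 0, 0, 0, 0.012, -0.007, 0, 0, 0, 0.012, -0.007, 0, 0, 0, 0.012, -0.007, 0, 0, 0, 0.012, -0.007, 0, 0, 0, 0.012, 0, 0, 0, 0],
)

```text
t: 23.7
tcp_pos: [0.4459, -0.1476, 0.0532]
eef_rot: [0.004, 0.729, 0.684, 0.003]
force: [1.0, -0.1, 5.2]
grip_width: 0.0121
gripper_force: 2.2
```

drive_tool(
  plan=[0.012, 0, 0, -0.025, 0, 0.012, 0, 0, -0.03, 0, 0.012, 0, 0, -0.03, 0, 0.012, 0, 0, -0.03, 0, 0.012, 0, 0, -0.03, 0, 0.012, 0.02, 0.01, -0.03, 0, 0.012, 0.03, 0.01, -0.02, 0, 0.012, 0.03, 0.01, -0.01, 0, 0.012, 0.03, 0.01, 0, 0, 0.012, 0.03, 0.01, 0, 0, 0.012, 0.03, 0.01, 0, 0, 0.012, 0.03, 0.01, 0, 0, 0.012, 0, 0, 0, 0, 0.012, 0, 0, 0, 0],
)

```text
t: 24.87
tcp_pos: [0.5237, 0.0512, 0.2549]
eef_rot: [-0.0, 0.728, 0.686, -0.0]
force: [-0.1, -0.8, -0.6]
grip_width: 0.0113
gripper_force: 0.0
```

Run:
```python
from h import *
b=bot.capture("wrist"); a=bot.capture("side")[90:280,140:340]
cv2.imwrite("pics/s7.png",np.hstack([cv2.resize(a,(360,340)),cv2.resize(b,(440,340))])[:,:,::-1])
```

```text
(no output)
```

View pics/s7.png

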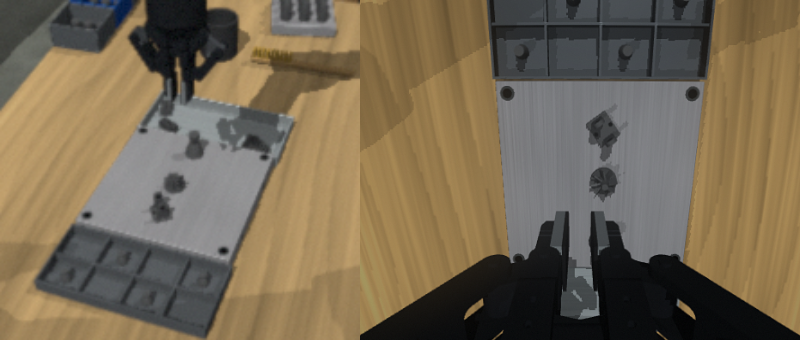

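The plate holds only the clevis, impeller and nozzle. In the left half, dark pieces lie in the near end of the pan at (258,143). The last stroke ended with 5 N upward on the tool, so I'll check by measurement that the last pieces are really down in the pan.

drive_tool(
  plan=[0.012, -0.029, -0.003, -0.003, 0, 0.012, -0.029, -0.003, -0.003, 0, 0.012, -0.029, -0.003, -0.003, 0, 0.012, -0.029, -0.003, -0.003, 0, 0.012, -0.029, -0.003, -0.003, 0, 0.012, -0.029, -0.003, -0.003, 0, 0.012, -0.029, -0.003, -0.003, 0, 0.012, -0.029, -0.003, -0.003, 0, 0.012, -0.029, -0.003, -0.003, 0, 0.012, -0.029, -0.003, -0.003, 0, 0.012, -0.029, -0.003, -0.003, 0, 0.012, 0, 0, 0, 0, 0.012, 0, 0, 0, 0],
)

```text
t: 26.05
tcp_pos: [0.468, -0.2706, 0.2885]
eef_rot: [0.0, 0.732, 0.681, -0.0]
force: [0.4, 1.4, -0.2]
grip_width: 0.0123
gripper_force: 0.0
```

Run:
```python
from h import *
import pickle
ctr,ex,ey=pickle.load(open("plate.pkl","rb"))
c=bot.get_calibration("wrist"); im=bot.capture("wrist"); pickle.dump((c,im),open("w2.pkl","wb"))
print(bot.get_state()['tcp_pos'])
# rectify to plate-frame map at z=0.015 : 2 mm cells, x -130..130, y -250..-100
K=c['camera_matrix'];T=np.linalg.inv(c['T'])
def m(im,z,xs,ys):
    X,Y=np.meshgrid(xs,ys); w=ctr+X[...,None]*ex+Y[...,None]*ey
    P=np.concatenate([w,np.full(X.shape+(1,),z)],-1).reshape(-1,1,3)
    u=cv2.projectPoints(P,cv2.Rodrigues(T[:3,:3])[0],T[:3,3],K,np.array([c['k1'],0,0,0,0]))[0].reshape(X.shape+(2,)).astype(np.float32)
    return cv2.cvtColor(cv2.remap(im,u[...,0],u[...,1],1),cv2.COLOR_RGB2GRAY)
xs=np.arange(-.128,-.04,.0025); ys=np.arange(-.105,-.185,-.0025)
g=m(im,.018,xs,ys)
for y,r in zip(ys,g): print("%5d "%round(y*1000)+"".join("#" if v<60 else "+" if v<85 else ":" if v<115 else "." if v<150 else " " for v in r))
```

```text
[ 0.46884634 -0.26847143  0.28821399]
 -105 ####################################
 -108 :.:######+..........................
 -110 :.:######:..........................
 -112 :..######:..........................
 -115 ...:####:...........................
 -118 :....::.............................
 -120 :...................................
 -123 :+++++++++++++++++++++++++++++++++++
 -125 .###################################
 -128 .+++++++++::::::+++++++++++++    +++
 -130 +####++#############################
 -132 ####################################
 -135 ##++++++++++++++++:+++++++++++++++++
 -138 ##+++++++++++++++++++++++++++++:+:+:
 -140 ##+++++++++++#+######+++++++++++++++
 -143 ##+++++++++##########+++++++++++++++
 -145 #++++++##############+++++++++++++++
 -148 #++++::##############+++.....+++::::
 -150 #:.....###############+++++.........
 -153 #:.....####################.........
 -155 #:.....###################+.........
 -158 #:.....+##############+#+++.........
 -160 #:.....#########+++#######+.........
 -163 +:.....+++++++:+++###+++##:.........
 -165 #:.....+++::::::::########:.........
 -168 #:......++++:+++:+########:.........
 -170 #:......++++++++++++++++++:.........
 -173 #:..:..:.+++++++++########:.........
 -175 #::::......+:+++++########..........
 -178 #:.........:.+++++#+#+++++..........
 -180 #:...........+++:+++++++++..........
 -183 #:.:..........:.:.+++++++:..........
```

Run:
```python
from h import *
import pickle
ctr,ex,ey=pickle.load(open("plate.pkl","rb")); c,im=pickle.load(open("w2.pkl","rb")); T=np.linalg.inv(c['T'])
xs=np.arange(.03,.132,.003); ys=np.arange(-.105,-.2,-.003)
X,Y=np.meshgrid(xs,ys); w=ctr+X[...,None]*ex+Y[...,None]*ey
P=np.concatenate([w,np.full(X.shape+(1,),.018)],-1).reshape(-1,1,3)
u=cv2.projectPoints(P,cv2.Rodrigues(T[:3,:3])[0],T[:3,3],c['camera_matrix'],np.array([c['k1'],0,0,0,0]))[0].reshape(X.shape+(2,)).astype(np.float32)
g=cv2.cvtColor(cv2.remap(im,u[...,0],u[...,1],1),cv2.COLOR_RGB2GRAY)
for y,r in zip(ys,g): print("%5d "%round(y*1000)+"".join("#" if v<60 else "+" if v<85 else ":" if v<115 else "." if v<150 else " " for v in r))
```

```text
-105 ##################################
 -108 ...................:::::::######::
 -111 ...................:::::::######::
 -114 ...................::::::::####:::
 -117 ...................:::::::::::::::
 -120 ...................:::::::::::::::
 -123 #################################:
 -126 +++#########################:+#+:.
 -129 ++++++++++++++++##################
 -132 #################################:
 -135 ++++++++++++++++++++++++++++++###:
 -138 ++++++++++++++++++++++++++++++###:
 -141 ++++++++++++++++++++++++++###+###:
 -144 ++++++++++++++++++++++++++++#+###:
 -147 +:++++.....+:#+++:.:::..++++::###:
 -150 ............+#+#+.:.::::::::::###:
 -153 ............#+##+#+.....::.:::###:
 -156 ...........####+####::::::.:::###.
 -159 ...........#+####+####:.:.::::###:
 -162 ..........+###+#+#######:.....###.
 -165 ..........+#####+#+####+.....:###:
 -168 ..........+++#######+##:.....:###:
 -171 ..........+.+++#######+.......###:
 -174 .........+:.:.+:+#####.......:###:
 -177 ...........:.+.:+++##+........###:
 -180 ...............+.+:+:........:+##:
 -183 ...............+.+.+:........:+##:
 -186 ...................+.........:###:
 -189 ...........................::++##:
 -192 .......................:::::.:###:
 -195 ......................::++#+::###:
 -198 ....................:##++#+:.+###:
```

All four offcuts lie inside the pan, clear of its rim (D and C comb-up, the fourth just beginning at y about -195), and the arm is clear of everything.

```bash
python3 -c "
from workcell import bot
print(bot.close_job())"
```

```text
the job is handed in; nothing more can be done
None
```

I swept all four offcuts into the scrap pan and handed the job in at about 26 s; in the last pictures the three finished parts were still standing on the plate, and the arm was clear of everything.

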